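Set the guide rule at the plaque and leave its clamp cap a quarter turn slack

TASK

Set up the guide rule for scribing a border: lay the steel straightedge flat on the wooden board, flush against the front edge of the silver plaque, with its end under the clamp's orange pad. Then screw the knurled brass cap down clockwise until it bottoms out, so that the pad presses on the straightedge, and back it off a quarter turn so that the straightedge can just slide. Finish while still gripping the cap at that setting, with the straightedge still flush, and leave the bracelet, the jar and the graver where they are.

Things in the scene. Friction and masses are not known exactly. Their poses are not given: they have to be found in the camera images.
- board: Light wooden engraving board, 240 (x) x 360 (y) x 18 mm, fixed to the bench; origin at the centre of its underside, x pointing away from the robot, y to its left, yaw within about 0.25 rad. Fixed on it: a silver plaque 100 (x) x 150 (y) x 8 mm, centred at board x +40, y +50 mm, and a quick clamp whose stud is at board x -28, y -120 mm.
- plaque_edge (a point): Middle of the plaque's front (robot side) edge, at its foot, on the board's top face (board x -10, y +50, z 18 mm); axes as the board's. The edge runs 75 mm to either side along y; the plaque's 8 mm high front face looks to -x.
- rule: Loose straightedge, starting flat on the bench left of the board: steel base 36 (x) x 200 (y) x 6 mm, with a red grip rib along its middle, 12 (x) x 70 (y) x 30 mm high (top 36 mm above the underside); 0.25 to 0.4 kg, same either way round; origin at the centre of its underside. In place, its origin lies 18 mm in front of plaque_edge and about 30 (6 to 56) mm to its -y side.
- strap: Blue clamp strap, 24 (x) x 120 (y) x 10 mm, board y -158 to -38 mm; origin on the stud axis, at its underside. It rises and sinks with the cap, not turning; seated it rests on a dark collar (28 mm diameter, top 34 mm above the bench). It bars the straightedge's end from above: set that down in front (origin 60 mm or more before the edge) and slide it in along +x until it meets the plaque.
- pad: Orange sprung clamp pad, a 14 mm diameter, 12.5 mm long cylinder under the strap's +y end at board x -28, y -50 mm; origin at the centre of its lower face. At the start it is at least 3 mm above a straightedge laid there; with the cap seated it presses on it (about 8 N), and a quarter turn back lifts it just clear.
- cap: Knurled brass cap nut, 40 mm diameter, 30 mm tall, axis upright, already started on its thread; origin at the centre of its lower face, 44 mm above the bench when seated, 12 mm more per turn unscrewed. Grip its sides from above, fingertips 5 mm or so above its lower face. Turning takes about 0.06 N m. A white line on top, centre to rim, is the cap's +x: the board's +x when seated.
- cap_top (a point): Centre of the cap's top face, on its turning axis, 30 mm above its lower face.
- cap_turn (a joint): Angle of the cap in rad, growing anticlockwise seen from above (unscrewing); 0 = bottomed out (a hard stop, the strap on the collar), 1.57 = backed off a quarter turn. It starts between 3.0 and 4.2 and stays where it is left.
- bracelet: Silver bracelet ring, 64 mm diameter, 14 mm high, loose on the board behind the clamp; origin at the centre of its underside; leave it alone.
- jar: Small jar with a green lid, 56 mm diameter, 62 mm high, loose on the bench right of the board; origin at the centre of its underside; leave it alone.
- graver: Engraving tool with a wooden handle, about 120 mm long along its x, 22 mm high, loose on the bench right of the board; leave it alone.

How it is judged:
On the way, in this order (a step that is already met when the one before it is completed fails the run):
1. the straightedge lies flat on the board, flush against the plaque's front edge, its end under the pad (x of rule in the frame of plaque_edge between -0.0202 and -0.0165 m and y of rule in the frame of plaque_edge between -0.056 and -0.006 m and z of rule in the frame of plaque_edge between -0.002 and 0.002 m and angle between the y axis of rule and the y axis of board, either way round below 0.02 rad and angle between rule's own z axis and vertical below 0.03 rad), for 0.2 s.
2. the cap is screwed down until it bottoms out, the pad pressing on the straightedge (all of step 1 and value of joint cap_turn below 0.12 rad and contact force between pad and rule above 1.5 N), for 0.1 s.
At the end, for the whole second after the job is handed in: Cap still, 75 to 105 degrees back from its stop, gripped with over 2 N; straightedge flat on the board, flush to the plaque edge (gap about 2 mm or less, parallel within 0.02 rad), its end under the pad (origin 6 to 56 mm to the -y side of plaque_edge); bystanders moved under 20 mm (all of step 1 and value of joint cap_turn between 1.31 and 1.83 rad and velocity of joint cap_turn between -0.1 and 0.1 rad/s and contact force between the fingers and cap above 2 N); the arm keeps its last pose, push and grip.
It fails at once if the bracelet is disturbed (moved more than 20 mm) (distance of bracelet from where it was at the start of the episode above 0.02 m).
It fails at once if the jar is disturbed (moved more than 20 mm) (distance of jar from where it was at the start of the episode above 0.02 m).
It fails at once if the graver is disturbed (moved more than 20 mm) (distance of graver from where it was at the start of the episode above 0.02 m).
It also fails if it takes over 67 s, if anything falls off the work surface, if the arm or the gripper's body presses on something with over 40 N, if the wrist force passes 120 N, or if a joint passes its speed limit or range.

ROBOT

A 6-joint arm with a two-finger parallel gripper is mounted at the origin on the work surface. World frame = base frame: x ahead of the robot, y to its left, z up, the work surface at z = 0. Lengths are in m, angles in rad, forces in N, time in s.
With the tool pointing down it reaches from about 0.325 to 0.775 m from the base axis. Payload 5.5 kg.
Tool frame: the origin (TCP) lies at the very end of the fingers, on their centre line; the grasp point (between the pads) lies 19 mm behind it (r.pinch_z is the distance from the TCP to the grasp point, in m); x points along the fingers, z is the direction in which the jaws open and shut, and the axes are right-handed (so a half turn about x gives the same grasp; the last joint's range is limited). The gripper opens to 88 mm and grips with 3 to 60 N. Pads are 20 mm wide; open, the fingers measure 115 mm over their backs; the gripper's body (75 mm by 178 mm) begins 61 mm behind the grasp point.
Start: joints at [1.115, 0.091, 1.231, -0, 1.82, -0.057], TCP at [0.233, 0.553, 0.223] pointing down, gripper open.
Joint ranges: [-2.87, 2.87], [-0.86, 2.18], [0.17, 2.46], [-1.51, 4.65], [0.06, 2.69], [-2.65, 2.65]. Speed limits (rad/s): [2.57, 2.57, 3.01, 3.14, 3.14, 3.14].

INTERFACE

Orientations are given as a unit quaternion [x, y, z, w].
In Python, from plant import get_obs, cams, job, spotter, r gives the robot as it stands.
- The arm moves only by the shell command python3 -m creep 'ROWS' [FORCE]. ROWS is JSON, a list of rows, each a list of 3 entries, a list of its own where there are three numbers: the turn, a rotation vector about the tool's x, y, z in units of 6 degrees (1.0 is 6 degrees), then the shift along the tool's x, y, z in m, then the opening, from 0 (shut) to 1 (fully open). In form: [[[rx, ry, rz], [x, y, z], hand], ...]. A call has 1 to 8 rows; each row shifts and turns the commanded pose from where the row before left it, along the tool's axes as they then stand; what a row does not reach is not made up. A row lasts 1/12 s, in which the tool goes at most 41.7 mm and 7.16 degrees, less where a joint would pass 70% of its speed; a pose out of reach is approached as far as the arm can. A call with a gripper value outside its range is refused whole. The fingers move at their own pace and stop on an object; FORCE is the grip in N (left out, the last holds). Time passes only in rows, so rows that do not move let the fingers close. It gives the time, the measured TCP pose, the force and the opening at its end, in the units of the state.
- get_obs(): the state, without advancing time (a new reading comes with each control period).
- cams.get_image(name): name is "side" or "top" or "wrist"; returns a dict with "color" (480x640x3 uint8, red, green, blue), "depth" (480x640 float32, m along the optical axis (not along the pixel's ray), 0 where there is no reading), "vfov" (degrees; the focal length in pixels is half the picture's height over the tangent of half this angle, whatever the lens; pixels are square), "cx", "cy" (the principal point, pixels), "origin" and "orientation" of the camera in the world. Camera axes: x right, y down, z forward; pixel columns grow to the right and rows downward; lengths in m; the calibration is good to about 2 mm. A picture is of the moment at which its call begins.
- job.finish_job(): hands the job in, once; it reports no verdict.
Trained networks look in the newest picture that a camera, given by its name, has taken for a name from the list of things; names that differ only in an ending like _2 or _b are one class to them, and where a whole thing is asked for, a point or a joint stands for the part that bears it (a point fixed in the world has none). Each returns a list of dicts, best first, with "p" (0 to 1); they miss things now and then, are a little off and sometimes report something else, mostly with a low value. They report only what shows in the picture. A call takes as long as a camera call.
- spotter.boxes_of(camera, query): "location" ([column, row] in pixels, amid what is visible of it).
The state is a dict: "t": time; "joints": joint angles; "qvel": joint speeds; "joint_efforts": joint torques, N m; "ee_pos": TCP position; "tool_rot": TCP orientation; "force": force on the tool from outside, world axes, zero at the start; "ft_torque": the same for the moment, N m; "gripper_width": finger opening in m.
Only numpy, scipy, OpenCV 4.12 (cv2) and the standard library are available. Lean on these libraries where they do the work, as an engineer would, in place of code of your own. Each camera call takes 0.05 s, during which the arm holds its last target.

## Working session

There is one attempt and no reset: what is moved stays moved. The work goes in short steps, Python scripts to look and compute and a shell command to move; the robot and the scene stay as the last step left them, time stands still between calls to the robot, and variables do not carry over. Pictures are saved under pics/ and viewed, and the job is handed in when it is done.

```bash
ls; mkdir -p pics; cat > h.py <<'E'
import numpy as np, cv2
from scipy.spatial.transform import Rotation as R
from plant import get_obs, cams, job, spotter, r
def img(n):
    return cams.get_image(n)
def f_of(d): return d["color"].shape[0]/2/np.tan(np.radians(d["vfov"])/2)
def save(d,name): cv2.imwrite("pics/"+name,cv2.cvtColor(d["color"],cv2.COLOR_RGB2BGR))
def cloud(d):
    f=f_of(d); z=d["depth"]; v,u=np.mgrid[0:z.shape[0],0:z.shape[1]]
    P=np.stack([(u-d["cx"])*z/f,(v-d["cy"])*z/f,z],-1)
    W=P@R.from_quat(d["orientation"]).as_matrix().T+np.array(d["origin"])
    W[z<=0]=np.nan
    return W
def proj(d,p):
    q=(np.atleast_2d(p)-np.array(d["origin"]))@R.from_quat(d["orientation"]).as_matrix()
    f=f_of(d); return np.c_[q[:,0]/q[:,2]*f+d["cx"],q[:,1]/q[:,2]*f+d["cy"]]
E
python3 - <<'E'
from h import *
import pickle
o=get_obs(); print({k:np.round(v,3) for k,v in o.items()}, r.pinch_z)
print(R.from_quat(o["tool_rot"]).as_matrix().round(3))
for n in ["top","side","wrist"]:
    d=img(n); save(d,n+"0.png"); pickle.dump(d,open(n+"0.pkl","wb")); print(n,np.round(d["origin"],3),d["vfov"],d["cx"],d["cy"])
    for q in ["rule","cap","board","plaque_edge","pad","strap","jar","graver","bracelet"]:
        try:
            b=spotter.boxes_of(n,q); print(q,[(np.round(x["location"]),round(x["p"],2)) for x in b[:2]])
        except Exception as e: print(q,e)
E
```

```text
pics
{'t': np.float64(0.0), 'joints': array([ 1.115,  0.092,  1.232, -0.   ,  1.82 , -0.057]), 'qvel': array([ 0.001,  0.001,  0.   ,  0.002, -0.001,  0.001]), 'joint_efforts': array([ 2.0000e-03, -4.4644e+01, -4.0646e+01,  7.0000e-02,  2.9000e-02,
       -0.0000e+00]), 'ee_pos': array([0.233, 0.553, 0.222]), 'tool_rot': array([-0.391,  0.59 ,  0.391,  0.589]), 'force': array([-0.311, -0.16 , -0.128]), 'ft_torque': array([-0.026, -0.033,  0.009]), 'gripper_width': np.float64(0.088)} 0.0187
[[-0.001 -0.922  0.388]
 [-0.002  0.388  0.922]
 [-1.     0.    -0.002]]
top [ 0.434 -0.059  1.176] 56.030373858767604 311.9103330452643 242.9864606803578
rule [(array([175., 250.]), 0.88)]
cap [(array([357., 253.]), 0.52)]
board [(array([308., 242.]), 0.97)]
plaque_edge [(array([308., 241.]), 0.72)]
pad [(array([307., 241.]), 0.3)]
strap []
jar [(array([450., 227.]), 0.77)]
graver [(array([459., 292.]), 0.51)]
bracelet [(array([347., 212.]), 0.65)]
side [ 0.493 -0.889  0.682] 53.428790357171636 320.0557442109219 235.1927699824208
rule []
cap [(array([317., 270.]), 0.96)]
board [(array([329., 265.]), 0.71)]
plaque_edge [(array([328., 266.]), 0.92), (array([313., 270.]), 0.74)]
pad [(array([365., 276.]), 0.52), (array([371., 383.]), 0.24)]
strap []
jar [(array([371., 382.]), 0.96)]
graver [(array([266., 404.]), 0.87), (array([330., 265.]), 0.41)]
bracelet [(array([362., 288.]), 0.86)]
wrist [0.169 0.581 0.384] 58.16276650642791 318.7832178254918 239.81854174633912
rule []
cap []
board []
plaque_edge []
pad []
strap []
jar []
graver []
bracelet []
```

View pics/top0.png

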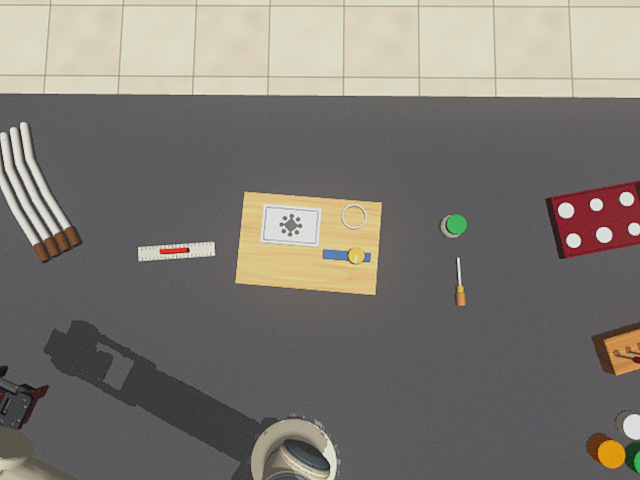

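View pics/side0.png

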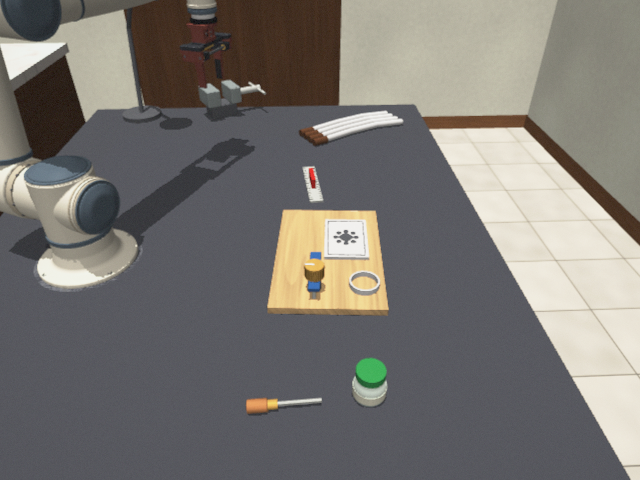

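```bash
python3 - <<'E'
from h import *
import pickle
d=pickle.load(open("top0.pkl","rb")); W=cloud(d); c=d["color"].astype(int); z=W[...,2]
hsv=cv2.cvtColor(d["color"],cv2.COLOR_RGB2HSV)
big=cv2.resize(cv2.cvtColor(d["color"],cv2.COLOR_RGB2BGR)[190:320,140:400],None,fx=3,fy=3,interpolation=cv2.INTER_CUBIC); cv2.imwrite("pics/topcrop.png",big)
red=((hsv[...,0]<8)|(hsv[...,0]>172))&(hsv[...,1]>120)&(hsv[...,2]>60)
red[:, :100]=0; red[:,260:]=0
print("red",red.sum()); p=W[red]; p=p[p[:,2]>.02]; print(np.nanmedian(p,0)); 
pts=p[:,:2].astype(np.float32); print(cv2.minAreaRect(pts))
# rule base z 3..10mm
m=(z>0.003)&(z<0.010); m[:,:100]=0;m[:,230:]=0
print("base",cv2.minAreaRect(W[m|red][:,:2].astype(np.float32)), m.sum())
# plaque
for lo,hi,nm in [(.023,.030,"plaque"),(.014,.0215,"board")]:
    m=((z>lo)&(z<hi)).astype(np.uint8); m[:,:215]=0; m[:,430:]=0
    n,l,s,ct=cv2.connectedComponentsWithStats(m); k=1+s[1:,4].argmax(); print(nm,s[k], cv2.minAreaRect(W[l==k][:,:2].astype(np.float32)), np.median(z[l==k]))
yel=(z>.055)&(z<.12); yel[:,:300]=0; yel[:,400:]=0
print("cap",yel.sum(),np.nanmedian(W[yel],0),cv2.minAreaRect(W[yel][:,:2].astype(np.float32)))
E
```

```text
red 134
[0.52429363 0.31406904 0.03598427]
((0.5243382453918457, 0.3159606158733368), (0.009681401774287224, 0.06944441050291061), 4.2967376708984375)
base ((0.45394155383110046, 0.35153454542160034), (1.0055855512619019, 0.3528363108634949), 1.9008198976516724) 7204
plaque [ 260  203   61   45 1991] ((0.5954211354255676, 0.018345333635807037), (0.15064185857772827, 0.10346560180187225), 85.22600555419922) 0.02670058903791328
board [ 235  191  146  104 8413] ((0.5523743629455566, -0.028540655970573425), (0.360481858253479, 0.24046313762664795), 85.96469116210938) 0.018484389973593807
cap 232 [ 0.51455426 -0.14484968  0.08045785] ((0.5087426900863647, -0.12915895879268646), (0.03941623494029045, 0.07465679198503494), 21.75117301940918)
```

```bash
python3 - <<'E'
from h import *
import pickle
d=pickle.load(open("top0.pkl","rb")); W=cloud(d); z=W[...,2]
def edges(l,zz):
    cs,_=cv2.findContours(l.astype(np.uint8),cv2.RETR_EXTERNAL,cv2.CHAIN_APPROX_NONE)
    c=max(cs,key=len)[:,0]; P=W[c[:,1],c[:,0],:2]
    (cx,cy),_,_=cv2.minAreaRect(P.astype(np.float32))
    a=np.radians(-4.3); ex=np.array([np.cos(a),np.sin(a)]); ey=np.array([-np.sin(a),np.cos(a)])
    q=(P-[cx,cy]); X=q@ex; Y=q@ey; hx,hy=X.max(),Y.max()
    for nm,A,B,h,s in [("front",Y,X,hy,-1),("back",Y,X,hy,1),("left",X,Y,hx,1),("right",X,Y,hx,-1)]:
        lim=np.percentile(s*B,99) 
        m=(s*B>lim-.006)&(abs(A)<h*.8)
        k=np.polyfit(A[m],B[m],1); res=(B[m]-np.polyval(k,A[m])).std()
        print(nm,"slope deg",np.degrees(k[0]).round(2),"off",k[1].round(4),res.round(4),m.sum())
    print("center",cx,cy)
for lo,hi in [(.0225,.032),(.013,.032)]:
    m=((z>lo)&(z<hi)).astype(np.uint8); m[:,:215]=0; m[:,430:]=0
    n,l,s,ct=cv2.connectedComponentsWithStats(m); k=1+s[1:,4].argmax(); edges(l==k,0)
hsv=cv2.cvtColor(d["color"],cv2.COLOR_RGB2HSV)
m=(z>.07)&(z<.12); m[:,:340]=0; m[:,375:]=0
v,u=np.where(m); print("cap px",u.mean(),v.mean(),u.min(),u.max(),v.min(),v.max(),np.median(z[m])); print(W[m].mean(0),cv2.minEnclosingCircle(W[m][:,:2].astype(np.float32)))
for lo,hi in [(.002,.012)]:
    m=(z>.0035)&(z<.045); m[:,:125]=0;m[:,222:]=0; m[:230]=0;m[270:]=0
    print(m.sum(),cv2.minAreaRect(W[m][:,:2].astype(np.float32)))
E
```

```text
front slope deg -0.28 off -0.0489 0.0011 46
back slope deg -0.17 off 0.049 0.0011 47
left slope deg 0.3 off 0.074 0.001 32
right slope deg 0.39 off -0.0735 0.0008 32
center 0.5952680110931396 0.017991676926612854
front slope deg -0.29 off -0.1189 0.0007 113
back slope deg -0.29 off 0.1181 0.001 110
left slope deg 0.18 off 0.1782 0.0009 74
right slope deg 0.43 off -0.1787 0.001 75
center 0.5523743629455566 -0.028540655970573425
cap px 355.40552995391704 254.71428571428572 347 363 247 263 0.08060991912620619
[ 0.5153465  -0.14582447  0.08039055] ((0.5150089263916016, -0.14593783020973206), 0.02027701400220394)
1255 ((0.5286422371864319, 0.3270561993122101), (0.10270620882511139, 0.25508153438568115), 0.7384068369865417)
```

View pics/topcrop.png

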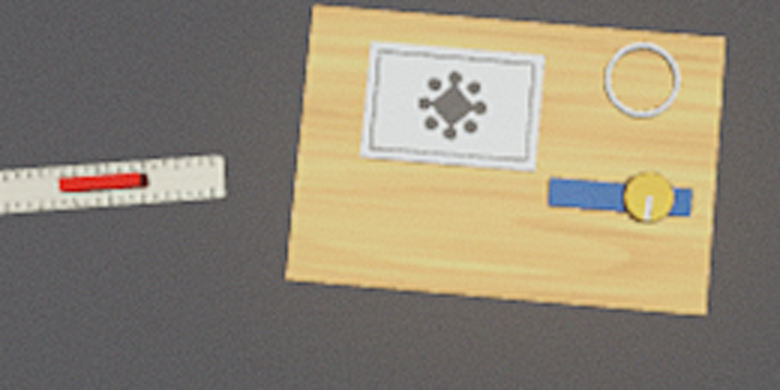

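```bash
python3 -m creep '[[[0,0,0],[0.005,-0.038,-0.011],1],[[0,0,0],[0.005,-0.038,-0.011],1],[[0,0,0],[0.005,-0.038,-0.011],1],[[0,0,0],[0.005,-0.038,-0.011],1],[[0,0,0],[0.005,-0.038,-0.011],1],[[0,0,0],[0,-0.038,-0.011],1],[[0,0,0],[0,-0.038,-0.011],1],[[0,0,0],[0,-0.038,-0.011],1]]'
python3 -m creep '[[[1.15,0,0],[0,-0.038,-0.011],1],[[1.15,0,0],[0,0,0],1],[[1.15,0,0],[0,0,0],1],[[1.15,0,0],[0,0,0],1],[[1.15,0,0],[0,0,0],1],[[1.15,0,0],[0,0,0],1],[[1.15,0,0],[0,0,0],1],[[1.15,0,0],[0,0,0],1]]'
python3 -m creep '[[[1.15,0,0],[0,0,0],1],[[0,0,0],[0,0,0],1],[[0,0,0],[0,0,0],1]]'
cat >> h.py <<'E'
def yawjaw(o):
    M=R.from_quat(o["tool_rot"]).as_matrix(); return np.degrees(np.arctan2(M[1,2],M[0,2])),M
def delta(o,p,yaw=None):
    a,M=yawjaw(o); d=M.T@(np.array(p)-o["ee_pos"]); print("tool shift",d.round(4),"yaw",a.round(2), "" if yaw is None else "turn units %.3f"%((a-yaw)/6))
E
python3 - <<'E'
from h import *
import pickle
o=get_obs(); print(o["t"],o["ee_pos"].round(4)); delta(o,[.5243,.316,.16],4.3); print(yawjaw(o)[1].round(3), o["joints"].round(2))
d=img("wrist"); save(d,"w1.png"); pickle.dump(d,open("w1.pkl","wb")); print(d["origin"])
W=cloud(d)
hsv=cv2.cvtColor(d["color"],cv2.COLOR_RGB2HSV)
red=((hsv[...,0]<8)|(hsv[...,0]>172))&(hsv[...,1]>120)&(hsv[...,2]>40)&(W[...,2]>.032)&(W[...,2]<.042)
print(red.sum(),cv2.minAreaRect(W[red][:,:2].astype(np.float32)),np.median(W[red],0))
E
```

```text
t: 2.17
ee_pos: [0.4802, 0.3523, 0.1977]
tool_rot: [-0.391, 0.589, 0.391, 0.589]
force: [0.5, -0.0, 0.4]
gripper_width: 0.0881
t: 2.83
ee_pos: [0.5097, 0.3289, 0.1976]
tool_rot: [-0.071, 0.704, 0.071, 0.703]
force: [-0.0, 0.6, -0.5]
gripper_width: 0.0879
t: 3.08
ee_pos: [0.5097, 0.3289, 0.1976]
tool_rot: [-0.032, 0.706, 0.032, 0.706]
force: [-0.2, 1.1, 0.7]
gripper_width: 0.0878
3.0833 [0.5097 0.3289 0.1976]
tool shift [ 0.0376 -0.0142  0.0133] yaw 5.26 turn units 0.160
[[ 0.    -0.092  0.996]
 [-0.     0.996  0.092]
 [-1.    -0.     0.   ]] [ 0.52  0.11  1.26 -0.    1.78  0.43]
[0.50335384 0.39883473 0.35887356]
1248 ((0.5238012671470642, 0.318519651889801), (0.011206385679543018, 0.0690256655216217), 4.858916282653809) [0.52365747 0.32064333 0.0350742 ]
```

View pics/w1.png

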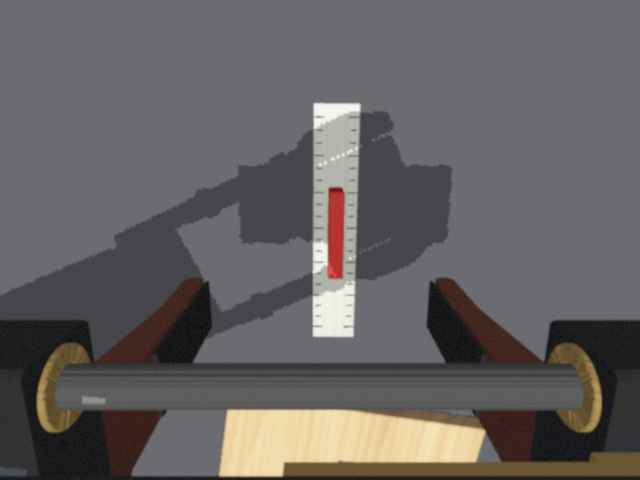

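```bash
python3 -m creep '[[[0.08,0,0],[0.02,-0.0125,0.013],1],[[0,0,0],[0.035,0,0],1],[[0,0,0],[0.035,0,0],1],[[0,0,0],[0.035,0,0],1],[[0,0,0],[0.03,0,0],1],[[0,0,0],[0.02,0,0],1],[[0,0,0],[0.0105,0,0],1],[[0,0,0],[0,0,0],1]]'
python3 -m creep '[[[0,0,0],[0,0,0],0],[[0,0,0],[0,0,0],0],[[0,0,0],[0,0,0],0],[[0,0,0],[0,0,0],0],[[0,0,0],[0,0,0],0],[[0,0,0],[0,0,0],0],[[0,0,0],[0,0,0],0],[[0,0,0],[0,0,0],0]]' 25
python3 -c "
from h import *
o=get_obs(); print(o['ee_pos'].round(4),yawjaw(o)[0],o['force'].round(1),o['gripper_width'])"
```

```text
t: 3.8
ee_pos: [0.5221, 0.3167, 0.0089]
tool_rot: [-0.03, 0.708, 0.028, 0.705]
force: [0.1, -0.6, 0.1]
gripper_width: 0.0883
t: 4.47
ee_pos: [0.5238, 0.3176, 0.0122]
tool_rot: [-0.028, 0.707, 0.028, 0.707]
force: [-0.9, -0.3, -0.2]
gripper_width: 0.0378
[0.5238 0.3176 0.0122] 4.574975755010183 [-0.9 -0.3 -0.2] 0.03776822756791295
```

```bash
python3 -m creep '[[[0,0,0],[0,0,0],0],[[0,0,0],[0,0,0],0],[[0,0,0],[0,0,0],0],[[0,0,0],[0,0,0],0],[[0,0,0],[0,0,0],0],[[0,0,0],[0,0,0],0],[[0,0,0],[0,0,0],0],[[0,0,0],[0,0,0],0]]'
python3 -m creep '[[[0,0,0],[-0.02,0,0],0],[[0,0,0],[-0.03,0,0],0],[[0,0,0],[-0.03,0,0],0],[[0,0,0],[-0.02,0,0],0],[[0,0,0],[0,0,0],0],[[0,0,0],[0,0,0],0]]'
python3 - <<'E'
from h import *
import pickle
o=get_obs(); print(o["t"],o["ee_pos"].round(4),yawjaw(o)[0],o["force"].round(2))
d=img("wrist"); save(d,"w2.png"); pickle.dump(d,open("w2.pkl","wb"))
ex=np.array([.9976,-.0698,0]); ey=np.array([.0698,.9976,0]); E=np.array([.5459,.0221,.018])
delta(o,np.r_[(E-.075*ex-.030*ey)[:2],.1122],-4.0)
E
```

```text
t: 5.13
ee_pos: [0.5238, 0.3176, 0.0121]
tool_rot: [-0.028, 0.707, 0.028, 0.707]
force: [1.3, -0.5, -0.4]
gripper_width: 0.0117
t: 5.63
ee_pos: [0.5241, 0.3178, 0.1124]
tool_rot: [-0.028, 0.706, 0.028, 0.707]
force: [0.4, 0.0, -4.0]
gripper_width: 0.0116
5.6333 [0.5241 0.3178 0.1124] 4.5771823981392235 [ 0.38  0.03 -4.04]
tool shift [-1.00e-04 -3.15e-01 -8.05e-02] yaw 4.58 turn units 1.430
```

View pics/w2.png

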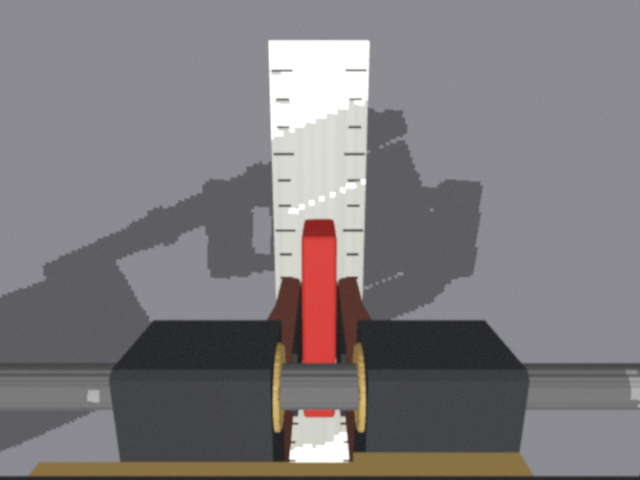

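```bash
python3 - <<'E'
from h import *
import pickle
d=pickle.load(open("w2.pkl","rb")); W=cloud(d); o=get_obs(); a,M=yawjaw(o)
T=(W-o["ee_pos"])@M   # tool frame
m=(T[...,0]<.03)&(T[...,0]>-.03); m[300:]=0; m[:,:200]=0; m[:,450:]=0
P=T[m]; P=P[(abs(P[:,2])<.03)]
print(P.shape,"y max",np.percentile(P[:,1],[99,100]))
f=P[(abs(P[:,2])>.008)&(P[:,1]>.036)]
A=np.c_[f[:,1:],np.ones(len(f))]; print("plane x=a*y+b*z+c",np.linalg.lstsq(A,f[:,0],rcond=None)[0], np.median(f[:,0]))
for y in (.04,.06,.08,.095):
    s=P[abs(P[:,1]-y)<.004]; print(y,s[:,2].min().round(4),s[:,2].max().round(4))
E
```

```text
(24109, 3) y max [0.09984466 0.10074013]
plane x=a*y+b*z+c [-0.00105255 -0.00391482  0.00475287] 0.004669685458448489
0.04 -0.0172 0.0189
0.06 -0.0171 0.0188
0.08 -0.0172 0.0188
0.095 -0.0172 0.0189
```

```bash
python3 -m creep '[[[0.18,0,0],[0,-0.039,-0.010],0],[[0.18,0,0],[0,-0.039,-0.010],0],[[0.18,0,0],[0,-0.039,-0.010],0],[[0.18,0,0],[0,-0.039,-0.010],0],[[0.18,0,0],[0,-0.039,-0.010],0],[[0.18,0,0],[0,-0.039,-0.010],0],[[0.18,0,0],[0,-0.039,-0.010],0],[[0.17,0,0],[0,-0.038,-0.010],0]]'
python3 -m creep '[[[0,0,0],[0,0,0],0],[[0,0,0],[0,0,0],0],[[0,0,0],[0,0,0],0]]'
cat > st.py <<'E'
from h import *
ex=np.array([.9976,-.0698,0]); ey=np.array([.0698,.9976,0]); E=np.array([.5459,.0221,.018])
o=get_obs(); print("t",o["t"].round(2),o["ee_pos"].round(4),"yaw",yawjaw(o)[0].round(2),"F",o["force"].round(1),"T",o["ft_torque"].round(2),"gw",round(float(o["gripper_width"]),4),"j6",o["joints"][5].round(3))
q=o["ee_pos"]-E; print("rel edge x %.4f y %.4f z %.4f"%(q@ex,q@ey,q[2]))
E
python3 - <<'E'
from st import *
import pickle
delta(o,np.r_[(E-.075*ex-.030*ey)[:2],.1122],-4.0)
d=img("top"); save(d,"t2.png"); pickle.dump(d,open("t2.pkl","wb"))
d=img("wrist"); save(d,"w3.png"); pickle.dump(d,open("w3.pkl","wb"))
d=img("side"); save(d,"s3.png")
E
```

```text
t: 6.35
ee_pos: [0.4459, 0.0042, 0.1088]
tool_rot: [0.025, 0.708, -0.025, 0.705]
force: [0.1, -0.9, -4.1]
gripper_width: 0.0117
t: 6.6
ee_pos: [0.4474, 0.006, 0.1101]
tool_rot: [0.025, 0.708, -0.025, 0.706]
force: [0.9, -0.0, -3.7]
gripper_width: 0.0117Traceback (most recent call last):
  File "<stdin>", line 1, in <module>
  File "st.py", line 3, in <module>
    o=get_obs(); print("t",o["t"].round(2),o["ee_pos"].round(4),"yaw",yawjaw(o)[0].round(2),"F",o["force"].round(1),"T",o["ft_torque"].round(2),"gw",round(float(o["gripper_width"]),4),"j6",o["joints"][5].round(3))
                           ^^^^^^^^^^^^
AttributeError: 'float' object has no attribute 'round'
```

```bash
sed -i 's/o\["t"\].round(2)/round(float(o["t"]),2)/; s/\(o\["joints"\]\[5\]\).round(3)/round(float(\1),3)/' st.py
python3 - <<'E'
from st import *
import pickle
delta(o,np.r_[(E-.075*ex-.030*ey)[:2],.1122],-4.0)
d=img("top"); save(d,"t2.png"); pickle.dump(d,open("t2.pkl","wb"))
d=img("wrist"); save(d,"w3.png"); pickle.dump(d,open("w3.pkl","wb"))
d=img("side"); save(d,"s3.png")
E
```

```text
t 6.6 [0.4474 0.006  0.1101] yaw -4.05 F [ 0.9 -0.  -3.7] T [-0.03  0.07  0.01] gw 0.0117 j6 0.008
rel edge x -0.0972 y -0.0229 z 0.0921
tool shift [-0.0022 -0.007   0.0222] yaw -4.05 turn units -0.009
```

View pics/w3.png

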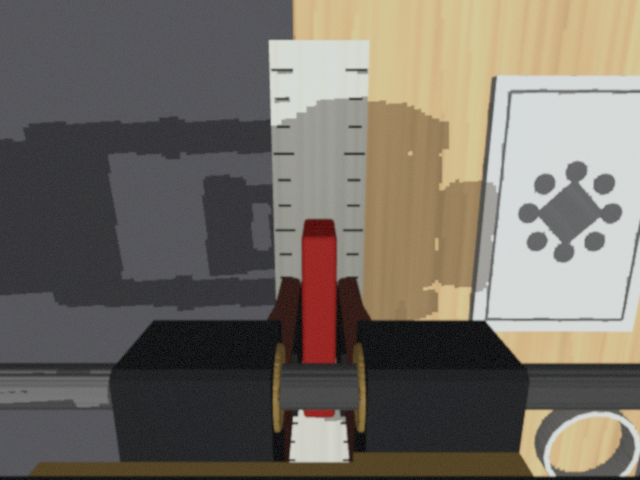

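```bash
python3 - <<'E'
from st import *
import pickle
d=pickle.load(open("w3.pkl","rb")); W=cloud(d)
z=W[...,2]
gray=cv2.cvtColor(d["color"],cv2.COLOR_RGB2GRAY)
P=[]
for v in range(85,315,4):
    row=z[v,400:560]; 
    k=np.where(row>.0225)[0]
    if len(k): 
        u=400+k[0]; P.append(W[v,u+2]); 
        if v%40==5: print(v,u,W[v,u+2].round(4),row[max(0,k[0]-3):k[0]+4].round(3), gray[v,u-5:u+5])
P=np.array(P); k=np.polyfit(P[:,1],P[:,0],1); print("x=k*y+c",k,"yaw",-np.degrees(np.arctan(k[0])), (P[:,0]-np.polyval(k,P[:,1])).std(), "at y=.0221 x",np.polyval(k,.0221), P[:,1].min(),P[:,1].max())
m=(z>.012)&(z<.022); m[:,:285]=0; m[150:]=0; m[:,480:]=0
print("board z",np.median(z[m]))
# board front edge
Q=np.array([W[v,285+np.where(z[v,285:330]>.012)[0][0]+1] for v in range(0,38,3)]); print(Q[::4].round(4)); print(np.polyfit(Q[:,1],Q[:,0],1))
for v in (50,150,250): 
  print("rule edges",W[v,280],W[v,355])
E
```

```text
t 6.75 [0.4481 0.0069 0.1111] yaw -3.89 F [ 0.  -0.2 -3.6] T [-0.01  0.05 -0.03] gw 0.0116 j6 0.007
rel edge x -0.0966 y -0.0219 z 0.0931
85 493 [0.5485 0.0914 0.025 ] [0.017 0.018 0.02  0.023 0.022 0.025 0.025] [189 182 158 120  87  88  88 133 191 213]
125 490 [0.5475 0.0706 0.0252] [0.018 0.02  0.022 0.023 0.024 0.025 0.026] [185 167 131  93  83  80 125 184 212 216]
165 486 [0.5466 0.0487 0.0237] [0.018 0.021 0.02  0.023 0.025 0.024 0.025] [181 153 110  83  78  82 126 186 211 216]
205 483 [0.5447 0.0261 0.0258] [0.018 0.022 0.022 0.024 0.025 0.026 0.025] [125 107  85  80  79  98 136 158 162 162]
245 479 [0.5433 0.0021 0.0252] [0.019 0.021 0.022 0.024 0.024 0.025 0.024] [129 108  84  83  80  95 132 152 160 161]
285 474 [ 0.541  -0.023   0.0251] [0.017 0.019 0.021 0.023 0.025 0.025 0.024] [136 130 113  92  80  82  97 133 152 157]
x=k*y+c [0.07007501 0.54281397] yaw -4.0084495950785755 0.00037630901736342295 at y=.0221 x 0.5443626248586297 -0.04147548667647162 0.09144116282467853
board z 0.017142686042720456
[[0.4429 0.1426 0.0162]
 [0.4425 0.1366 0.017 ]
 [0.442  0.1308 0.0167]
 [0.4414 0.125  0.016 ]]
[0.08640658 0.43064611]
rule edges [0.44033379 0.10394332 0.10429945] [0.46732073 0.10221636 0.10332897]
rule edges [0.43704883 0.06880155 0.10382787] [0.46564849 0.06678493 0.10304978]
rule edges [0.43342407 0.02931607 0.1040326 ] [0.46368715 0.0272184  0.10393712]
```

```bash
python3 -m creep '[[[0,0,0],[0.01,-0.007,0.021],0],[[0,0,0],[0.02,0,0],0],[[0,0,0],[0.02,0,0],0],[[0,0,0],[0.02,0,0],0],[[0,0,0],[0.006,0,0],0],[[0,0,0],[0.002,0,0],0],[[0,0,0],[0,0,0],0],[[0,0,0],[0,0,0],0]]'
python3 st.py
```

```text
t: 7.42
ee_pos: [0.4694, -0.0023, 0.0354]
tool_rot: [0.024, 0.706, -0.024, 0.707]
force: [0.5, 0.2, -2.8]
gripper_width: 0.0118
t 7.42 [ 0.4694 -0.0023  0.0354] yaw -3.96 F [ 0.5  0.2 -2.8] T [-0.1   0.05  0.04] gw 0.0118 j6 -0.008
rel edge x -0.0746 y -0.0296 z 0.0174
```

```bash
python3 -m creep '[[[0,0,0],[0.002,0,0],0],[[0,0,0],[0.0015,0,0],0],[[0,0,0],[0,0,0],0],[[0,0,0],[0,0,0],0],[[0,0,0],[0,0,0],0]]'
python3 st.py
python3 -m creep '[[[0,0,0],[0.001,0,0],0],[[0,0,0],[0.0005,0,0],0],[[0,0,0],[0,0,0],0],[[0,0,0],[0,0,0],0],[[0,0,0],[0,0,0],0]]'
python3 st.py
```

```text
t: 7.83
ee_pos: [0.4688, -0.0027, 0.0309]
tool_rot: [0.025, 0.707, -0.025, 0.707]
force: [0.2, 0.4, -3.2]
gripper_width: 0.0119
t 7.83 [ 0.4688 -0.0027  0.0309] yaw -4.02 F [ 0.2  0.4 -3.2] T [ 0.01  0.08 -0.02] gw 0.0119 j6 -0.008
rel edge x -0.0752 y -0.0301 z 0.0129
t: 8.25
ee_pos: [0.469, -0.0027, 0.03]
tool_rot: [0.025, 0.706, -0.025, 0.707]
force: [-3.0, 0.8, 5.7]
gripper_width: 0.0117
t 8.25 [ 0.469  -0.0027  0.03  ] yaw -4.01 F [-3.   0.8  5.7] T [-0.12  0.64 -0.04] gw 0.0117 j6 -0.008
rel edge x -0.0750 y -0.0301 z 0.0120
```

```bash
python3 -m creep '[[[0,0,0],[-0.0003,0,0.01],0],[[0,0,0],[0,0,0.01],0],[[0,0,0],[0,0,0.01],0],[[0,0,0],[0,0,0.01],0],[[0,0,0],[0,0,0.01],0],[[0,0,0],[0,0,0.002],0],[[0,0,0],[0,0,0],0],[[0,0,0],[0,0,0],0]]'
python3 st.py
```

```text
t: 8.92
ee_pos: [0.5211, -0.0064, 0.03]
tool_rot: [0.025, 0.706, -0.025, 0.707]
force: [-1.0, -0.3, 4.9]
gripper_width: 0.0118
t 8.92 [ 0.5211 -0.0064  0.03  ] yaw -4.01 F [-1.  -0.3  4.9] T [-0.12  0.36 -0.04] gw 0.0118 j6 -0.007
rel edge x -0.0228 y -0.0301 z 0.0120
```

```bash
python3 -m creep '[[[0,0,0],[0,0,0.0015],0],[[0,0,0],[0,0,0.0015],0],[[0,0,0],[0,0,0],0],[[0,0,0],[0,0,0],0],[[0,0,0],[0,0,0],0]]'
python3 st.py
python3 -m creep '[[[0,0,0],[0,0,0.001],0],[[0,0,0],[0,0,0.001],0],[[0,0,0],[0,0,0],0],[[0,0,0],[0,0,0],0],[[0,0,0],[0,0,0],0]]'
python3 st.py
```

```text
t: 9.33
ee_pos: [0.5229, -0.0065, 0.03]
tool_rot: [0.025, 0.707, -0.025, 0.706]
force: [-5.6, 0.7, 7.6]
gripper_width: 0.0119
t 9.33 [ 0.5229 -0.0065  0.03  ] yaw -4.01 F [-5.6  0.7  7.6] T [-0.11  1.08 -0.02] gw 0.0119 j6 -0.007
rel edge x -0.0210 y -0.0301 z 0.0120
t: 9.75
ee_pos: [0.5242, -0.0066, 0.03]
tool_rot: [0.025, 0.708, -0.025, 0.706]
force: [-9.1, 1.1, 9.3]
gripper_width: 0.0121
t 9.75 [ 0.5242 -0.0066  0.03  ] yaw -4.01 F [-9.1  1.1  9.3] T [-0.11  1.61 -0.02] gw 0.0121 j6 -0.007
rel edge x -0.0197 y -0.0301 z 0.0120
```

```bash
python3 - <<'E'
from st import *
import pickle
d=img("wrist"); save(d,"w4.png"); pickle.dump(d,open("w4.pkl","wb")); W=cloud(d); M=yawjaw(o)[1]
T=(W-E)@np.stack([ex,ey,[0,0,1]],1)  # board coords rel edge
z=T[...,2]
for v in range(60,290,40):
    row=T[v]; s=[u for u in range(230,420)]
    print(v,[(u,row[u].round(4)[[0,2]].tolist()) for u in range(262,420,8)][::1] if v==140 else row[300].round(4))
d=img("side"); save(d,"s4.png")
E
python3 -c "
import cv2;a=cv2.imread('pics/s4.png');cv2.imwrite('pics/s4c.png',cv2.resize(a[190:330,250:410],None,fx=4.5,fy=4,interpolation=cv2.INTER_CUBIC))"
```

```text
t 9.75 [ 0.5242 -0.0066  0.03  ] yaw -4.01 F [-9.1  1.1  9.3] T [-0.11  1.61 -0.02] gw 0.0121 j6 -0.007
rel edge x -0.0197 y -0.0301 z 0.0120
60 [-0.0266  0.0633  0.0054]
100 [-0.0267  0.0494  0.0057]
140 [(262, [-0.0421, -0.0002]), (270, [-0.039, -0.0011]), (278, [-0.0355, 0.003]), (286, [-0.0322, 0.006]), (294, [-0.0292, 0.0051]), (302, [-0.0262, 0.0052]), (310, [-0.0231, 0.0051]), (318, [-0.0201, 0.0042]), (326, [-0.017, 0.0048]), (334, [-0.014, 0.0051]), (342, [-0.011, 0.0054]), (350, [-0.008, 0.0057]), (358, [-0.0049, 0.0058]), (366, [-0.002, 0.0061]), (374, [0.001, 0.0069]), (382, [0.0042, 0.0055]), (390, [0.007, 0.0071]), (398, [0.0099, 0.0073]), (406, [0.0131, 0.0063]), (414, [0.0156, 0.0087])]
180 [-0.0271  0.0197  0.0044]
220 [-0.0273  0.0039  0.0049]
260 [-0.0274 -0.0127  0.0052]
```

View pics/w4.png

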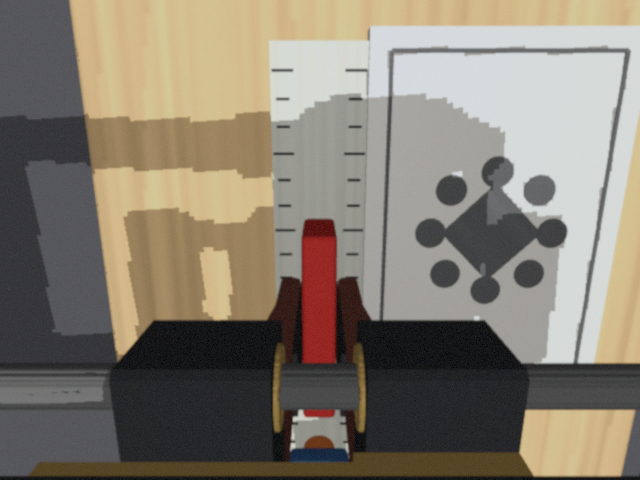

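View pics/s4c.png

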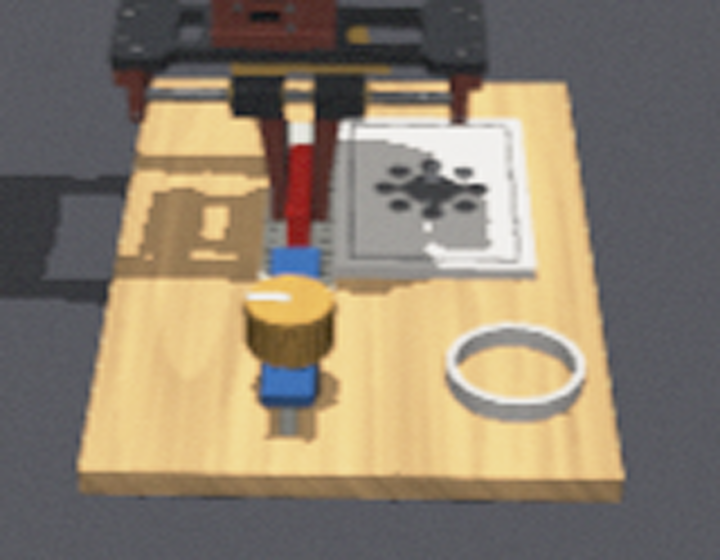

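```bash
python3 -m creep '[[[0,0,0],[0,0,0.001],0],[[0,0,0],[0,0,0.001],0],[[0,0,0],[0,0,0],0],[[0,0,0],[0,0,0],0],[[0,0,0],[0,0,0],0]]'
python3 st.py
```

```text
t: 10.27
ee_pos: [0.5243, -0.0066, 0.0301]
tool_rot: [0.025, 0.709, -0.025, 0.704]
force: [-18.0, 1.0, 16.5]
gripper_width: 0.0116
t 10.27 [ 0.5243 -0.0066  0.0301] yaw -4.0 F [-18.    1.   16.5] T [0.   3.1  0.01] gw 0.0116 j6 -0.007
rel edge x -0.0196 y -0.0301 z 0.0121
```

```bash
python3 -m creep '[[[0,0,0],[0,0,-0.0015],0],[[0,0,0],[0,0,0],0],[[0,0,0],[0,0,0],0],[[0,0,0],[0,0,0],0]]'
python3 st.py
python3 -m creep '[[[0,0,0],[0,0,0],0.3],[[0,0,0],[0,0,0],0.3],[[0,0,0],[0,0,0],0.3],[[0,0,0],[0,0,0],0.3],[[0,0,0],[0,0,0],0.3],[[0,0,0],[0,0,0],0.3]]'
python3 - <<'E'
from st import *
d=img("wrist"); save(d,"w5.png")
E
```

```text
t: 10.6
ee_pos: [0.5242, -0.0065, 0.0301]
tool_rot: [0.025, 0.708, -0.025, 0.705]
force: [-11.6, -0.4, 10.6]
gripper_width: 0.012
t 10.6 [ 0.5242 -0.0065  0.0301] yaw -4.0 F [-11.6  -0.4  10.6] T [-0.04  1.95  0.02] gw 0.012 j6 -0.007
rel edge x -0.0197 y -0.0301 z 0.0121
t: 11.1
ee_pos: [0.526, -0.0067, 0.0292]
tool_rot: [0.025, 0.707, -0.025, 0.707]
force: [0.2, 0.1, -0.1]
gripper_width: 0.0264
t 11.1 [ 0.526  -0.0067  0.0292] yaw -4.01 F [ 0.2  0.1 -0.1] T [-0.04  0.05 -0.04] gw 0.0264 j6 -0.007
rel edge x -0.0178 y -0.0301 z 0.0112
```

View pics/w5.png

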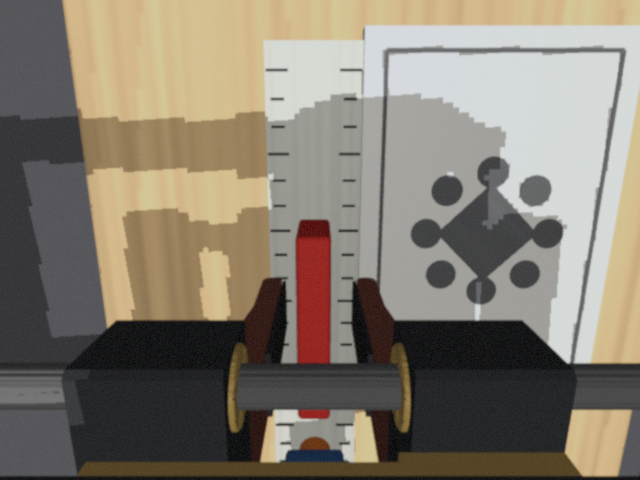

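```bash
python3 -m creep '[[[0,0,0],[-0.01,0,0],0.3],[[0,0,0],[-0.03,0,0],0.5],[[0,0,0],[-0.04,0,0],1],[[0,0,0],[-0.04,0,0],1],[[-1.1,0,0],[0,-0.035,0],1],[[0,0,0],[0,-0.035,0.004],1],[[0,0,0],[0,-0.035,0.004],1],[[0,0,0],[0,-0.035,0.004],1]]'
python3 -m creep '[[[-1.1,0,0],[0,0,0],1],[[-1.1,0,0],[0,0,0],1],[[-1.1,0,0],[0,0,0],1],[[-1.1,0,0],[0,0,0],1],[[-1.1,0,0],[0,0,0],1],[[-1.1,0,0],[0,0,0],1],[[-1.1,0,0],[0,0,0],1],[[-1.1,0,0],[0,0,0],1]]'
python3 -m creep '[[[-1.1,0,0],[0,0,0],1],[[-1.1,0,0],[0,0,0],1],[[-1.1,0,0],[0,0,0],1],[[-1.1,0,0],[0,0,0],1],[[-1.1,0,0],[0,0,0],1],[[-1.0,0,0],[0,0,0],1],[[0,0,0],[0,0,0],1],[[0,0,0],[0,0,0],1]]'
python3 - <<'E'
from st import *
import pickle
for n in ("wrist","top"):
    d=img(n); save(d,n+"6.png"); pickle.dump(d,open(n+"6.pkl","wb"))
    W=cloud(d); z=W[...,2]; m=(z>.07)&(z<.095)
    if n=="top": m[:,:340]=0; m[:,375:]=0
    else: m[330:]=0
    l=cv2.connectedComponentsWithStats(m.astype(np.uint8)); k=1+l[2][1:,4].argmax(); mm=l[1]==k
    print(n,l[2][k],np.median(z[mm]),cv2.minEnclosingCircle(W[mm][:,:2].astype(np.float32)),W[mm].mean(0))
E
```

```text
t: 11.82
ee_pos: [0.5406, -0.1473, 0.151]
tool_rot: [-0.017, 0.706, 0.016, 0.708]
force: [-0.2, 0.1, -0.1]
gripper_width: 0.0695
t: 12.48
ee_pos: [0.5404, -0.146, 0.1504]
tool_rot: [-0.331, 0.625, 0.33, 0.625]
force: [-0.3, -0.0, 0.1]
gripper_width: 0.0881
t: 13.15
ee_pos: [0.5404, -0.146, 0.1501]
tool_rot: [0.518, -0.481, -0.518, -0.481]
force: [0.1, -0.5, -0.3]
gripper_width: 0.0876
t 13.15 [ 0.5404 -0.146   0.1501] yaw 94.21 F [ 0.1 -0.5 -0.3] T [ 0.03  0.   -0.01] gw 0.0876 j6 -1.969
rel edge x 0.0063 y -0.1680 z 0.1321
wrist [ 282  168   75   75 4203] 0.07900463860638127 ((0.5139011144638062, -0.146948903799057), 0.02082112804055214) [ 0.51301086 -0.14701621  0.07885416]
top [347 251  17  13 173] 0.08044835341424084 ((0.5143595337867737, -0.14555326104164124), 0.020069696009159088) [ 0.51179663 -0.14580459  0.08043929]
```

View pics/wrist6.png

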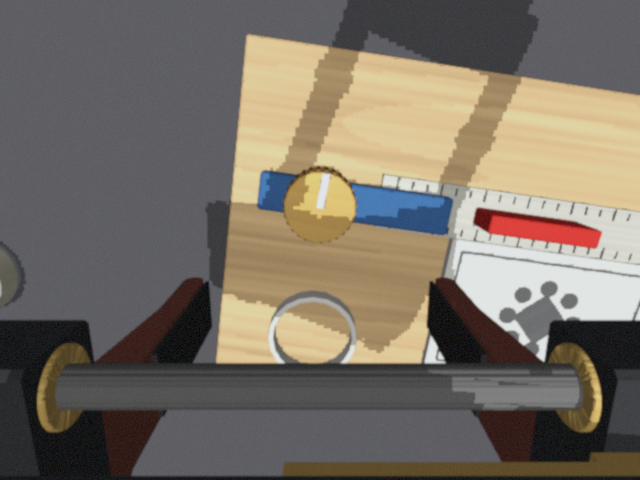

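View pics/top6.png

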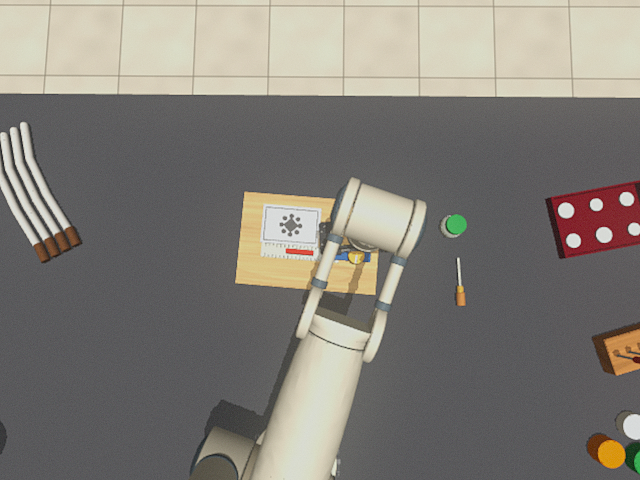

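```bash
python3 -m creep '[[[0,0,0],[0,0.0258,0.0016],1],[[0,0,0],[0.02,0,0],1],[[0,0,0],[0.025,0,0],1],[[0,0,0],[0.02,0,0],1],[[0,0,0],[0.02,0,0],0.7],[[0,0,0],[0.01,0,0],0.6],[[0,0,0],[0,0,0],0.55],[[0,0,0],[0,0,0],0.55]]'
python3 - <<'E'
from st import *
delta(o,[.5145,-.1463,.055],94)
d=img("wrist"); save(d,"w7.png")
d=img("side"); save(d,"s7.png"); cv2.imwrite('pics/s7c.png',cv2.resize(cv2.cvtColor(d["color"],cv2.COLOR_RGB2BGR)[190:330,250:410],None,fx=4.5,fy=4,interpolation=cv2.INTER_CUBIC))
E
```

```text
t: 13.92
ee_pos: [0.5144, -0.1463, 0.0547]
tool_rot: [-0.518, 0.481, 0.519, 0.481]
force: [0.5, 0.3, 0.3]
gripper_width: 0.0644
t 13.92 [ 0.5144 -0.1463  0.0547] yaw 94.34 F [0.5 0.3 0.3] T [ 0.02 -0.03 -0.01] gw 0.0644 j6 -1.987
rel edge x -0.0196 y -0.1702 z 0.0367
tool shift [-0.0003 -0.0001 -0.    ] yaw 94.34 turn units 0.057
```

View pics/w7.png

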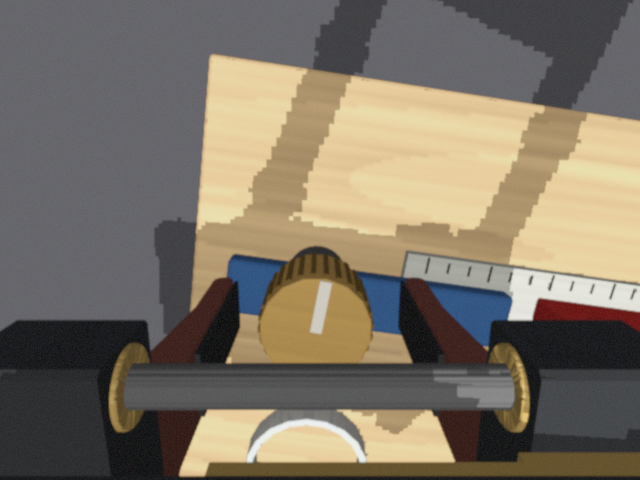

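View pics/s7c.png

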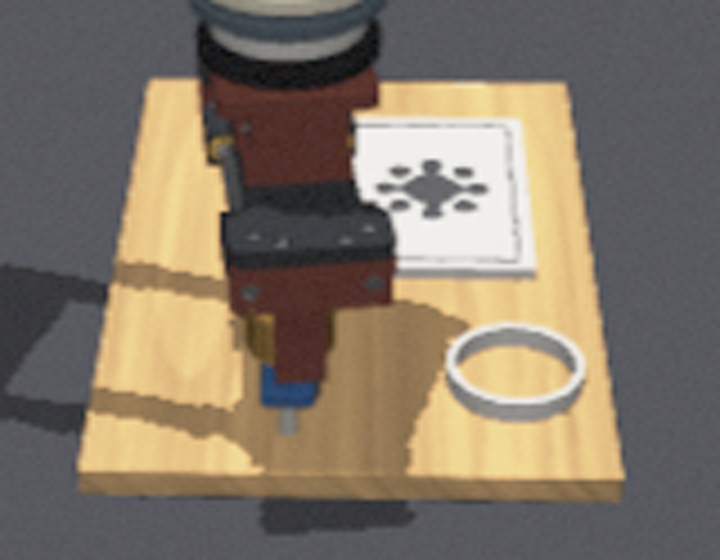

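```bash
python3 -m creep '[[[0,0,0],[0,0,0],0.2],[[0,0,0],[0,0,0],0.2],[[0,0,0],[0,0,0],0.2],[[0,0,0],[0,0,0],0.2],[[0,0,0],[0,0,0],0.2],[[0,0,0],[0,0,0],0.2],[[0,0,0],[0,0,0],0.2],[[0,0,0],[0,0,0],0.2]]' 20
python3 st.py
```

```text
t: 14.68
ee_pos: [0.5152, -0.1474, 0.0557]
tool_rot: [0.52, -0.481, -0.518, -0.481]
force: [0.6, -5.0, 2.8]
gripper_width: 0.0399
t 14.68 [ 0.5152 -0.1474  0.0557] yaw 94.36 F [ 0.6 -5.   2.8] T [-0.8  -0.11  0.01] gw 0.0399 j6 -1.988
rel edge x -0.0188 y -0.1712 z 0.0377
```

```bash
python3 -m creep '[[[0,0,0],[0,0,-0.001],0.2],[[0,0,0],[0,0,0],0.2],[[0,0,0],[0,0,0],0.2]]'
python3 st.py
python3 -m creep '[[[1,0,0],[0.0002,0,0],0.2],[[1,0,0],[0.0002,0,0],0.2],[[1,0,0],[0.0002,0,0],0.2],[[1,0,0],[0.0002,0,0],0.2],[[1,0,0],[0.0002,0,0],0.2],[[0,0,0],[0,0,0],0.2],[[0,0,0],[0,0,0],0.2]]'
python3 st.py
```

```text
t: 14.93
ee_pos: [0.5152, -0.1475, 0.0557]
tool_rot: [0.519, -0.48, -0.518, -0.481]
force: [-0.1, -2.4, 4.9]
gripper_width: 0.0397
t 14.93 [ 0.5152 -0.1475  0.0557] yaw 94.39 F [-0.1 -2.4  4.9] T [-0.4  -0.11  0.02] gw 0.0397 j6 -1.99
rel edge x -0.0188 y -0.1713 z 0.0377
t: 15.52
ee_pos: [0.5151, -0.1479, 0.0546]
tool_rot: [-0.377, 0.598, 0.376, 0.599]
force: [1.3, -3.5, 5.5]
gripper_width: 0.0395
t 15.52 [ 0.5151 -0.1479  0.0546] yaw 64.34 F [ 1.3 -3.5  5.5] T [-0.66 -0.02 -0.08] gw 0.0395 j6 -1.466
rel edge x -0.0189 y -0.1718 z 0.0366
```

```bash
python3 -m creep '[[[1,0,0],[0.0003,0.0001,-0.0005],0.2],[[1,0,0],[0.0003,0,0],0.2],[[1,0,0],[0.0003,0,0],0.2],[[1,0,0],[0.0003,0,0],0.2],[[1,0,0],[0.0002,0,0],0.2],[[1,0,0],[0.0002,0,0],0.2],[[1,0,0],[0.0002,0,0],0.2],[[1,0,0],[0.0002,0,0],0.2]]'
python3 -m creep '[[[1,0,0],[0.0002,0,0],0.2],[[1,0,0],[0.0002,0,0],0.2],[[0,0,0],[0,0,0],0.2],[[0,0,0],[0,0,0],0.2]]'
python3 - <<'E'
from st import *
d=img("wrist"); save(d,"w8.png")
E
```

```text
t: 16.18
ee_pos: [0.5145, -0.1484, 0.053]
tool_rot: [-0.1, 0.7, 0.098, 0.7]
force: [-1.6, -2.9, 9.2]
gripper_width: 0.0397
t: 16.52
ee_pos: [0.5143, -0.1485, 0.0526]
tool_rot: [-0.027, 0.706, 0.026, 0.707]
force: [-3.3, -3.6, 7.8]
gripper_width: 0.0398
t 16.52 [ 0.5143 -0.1485  0.0526] yaw 4.33 F [-3.3 -3.6  7.8] T [-0.68  0.55 -0.06] gw 0.0398 j6 -0.419
rel edge x -0.0196 y -0.1724 z 0.0346
```

View pics/w8.png

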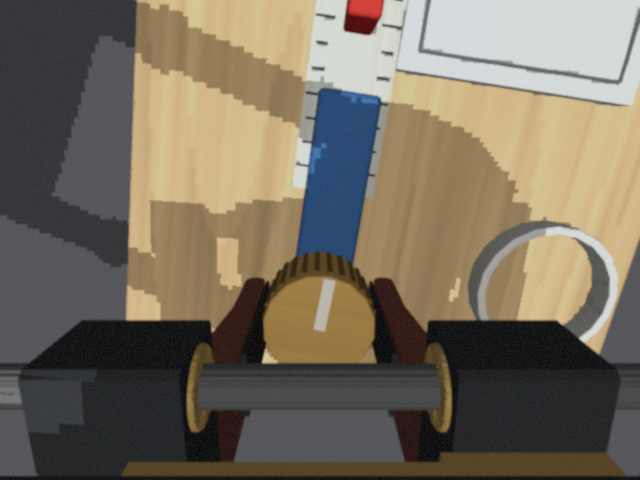

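```bash
python3 -m creep '[[[1,0,0],[0,-0.0006,-0.0007],0.2],[[1,0,0],[0.0002,0,0],0.2],[[1,0,0],[0.0002,0,0],0.2],[[1,0,0],[0.0002,0,0],0.2],[[1,0,0],[0.0002,0,0],0.2],[[1,0,0],[0.0002,0,0],0.2],[[0,0,0],[0,0,0],0.2]]'
python3 st.py
python3 -m creep '[[[1,0,0],[0.0002,0,0],0.2],[[1,0,0],[0.0002,0,0],0.2],[[1,0,0],[0.0002,0,0],0.2],[[1,0,0],[0.0002,0,0],0.2],[[1,0,0],[0.0002,0,0],0.2],[[1,0,0],[0.0002,0,0],0.2],[[0,0,0],[0,0,0],0.2],[[0,0,0],[0,0,0],0.2]]'
python3 st.py
```

```text
t: 17.15
ee_pos: [0.5137, -0.1484, 0.0514]
tool_rot: [0.195, 0.68, -0.194, 0.68]
force: [-2.6, -1.7, 7.0]
gripper_width: 0.0396
t 17.15 [ 0.5137 -0.1484  0.0514] yaw -31.93 F [-2.6 -1.7  7. ] T [-0.35  0.52 -0.07] gw 0.0396 j6 0.212
rel edge x -0.0202 y -0.1723 z 0.0334
t: 17.82
ee_pos: [0.5134, -0.148, 0.0502]
tool_rot: [0.394, 0.588, -0.393, 0.587]
force: [-4.2, -0.2, 8.7]
gripper_width: 0.0391
t 17.82 [ 0.5134 -0.148   0.0502] yaw -67.63 F [-4.2 -0.2  8.7] T [ 0.02  0.81 -0.04] gw 0.0391 j6 0.836
rel edge x -0.0206 y -0.1719 z 0.0322
```

```bash
python3 -m creep '[[[1,0,0],[0,-0.0006,-0.0002],0.2],[[0.8,0,0],[0.0001,0,0],0.2],[[0.5,0,0],[0.0001,0,0],0.2],[[0,0,0],[0,0,0],0.2],[[0,0,0],[0,0,0],0.2]]'
python3 st.py
python3 -m creep '[[[0.4,0,0],[0,0,0],0.2],[[0.4,0,0],[0,0,0],0.2],[[0,0,0],[0,0,0],0.2],[[0,0,0],[0,0,0],0.2]]'
python3 st.py
```

```text
t: 18.23
ee_pos: [0.5133, -0.1478, 0.0498]
tool_rot: [0.462, 0.536, -0.461, 0.536]
force: [-1.4, 0.6, 6.4]
gripper_width: 0.04
t 18.23 [ 0.5133 -0.1478  0.0498] yaw -81.41 F [-1.4  0.6  6.4] T [ 0.11  0.39 -0.06] gw 0.04 j6 1.076
rel edge x -0.0207 y -0.1717 z 0.0318
t: 18.57
ee_pos: [0.5133, -0.1477, 0.0497]
tool_rot: [0.484, 0.516, -0.482, 0.516]
force: [-0.9, 0.1, 6.4]
gripper_width: 0.0395
t 18.57 [ 0.5133 -0.1477  0.0497] yaw -86.16 F [-0.9  0.1  6.4] T [0.12 0.27 0.31] gw 0.0395 j6 1.159
rel edge x -0.0207 y -0.1717 z 0.0317
```

```bash
python3 -m creep '[[[0.3,0,0],[0,0,0],0.2],[[0.3,0,0],[0,0,0],0.2],[[0,0,0],[0,0,0],0.2],[[0,0,0],[0,0,0],0.2]]'
python3 - <<'E'
from st import *
d=img("wrist"); save(d,"w9.png")
E
```

```text
t: 18.9
ee_pos: [0.5134, -0.1476, 0.0497]
tool_rot: [0.499, 0.501, -0.498, 0.501]
force: [-1.2, 0.4, 6.0]
gripper_width: 0.04
t 18.9 [ 0.5134 -0.1476  0.0497] yaw -89.75 F [-1.2  0.4  6. ] T [0.11 0.24 0.29] gw 0.04 j6 1.222
rel edge x -0.0206 y -0.1716 z 0.0317
```

View pics/w9.png

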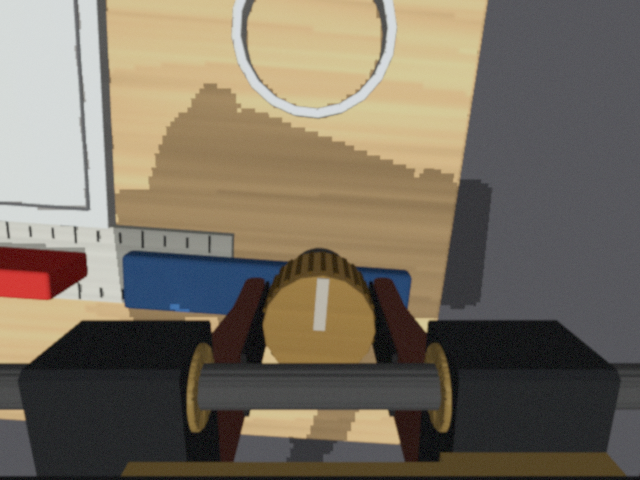

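```bash
cat > cap.py <<'E'
from st import *
def line(ztop,name):
    d=img("wrist"); save(d,name)
    c=d["color"].astype(int); sat=c.max(2)-c.min(2)
    m=(sat<60)&(c.min(2)>130); m[:268]=0; m[345:]=0; m[:,268:]=m[:,268:]; m[:,:275]=0; m[:,370:]=0
    n,l,s,ct=cv2.connectedComponentsWithStats(m.astype(np.uint8)); k=1+s[1:,4].argmax(); v,u=np.where(l==k)
    f=f_of(d); M=R.from_quat(d["orientation"]).as_matrix(); O=np.array(d["origin"])
    ray=np.c_[(u-d["cx"])/f,(v-d["cy"])/f,np.ones(len(u))]@M.T
    P=O+ray*((ztop-O[2])/ray[:,2])[:,None]; P=P[:,:2]; mu=P.mean(0); w=np.linalg.svd(P-mu)[2][0]
    cen=np.array([.5139,-.147])
    if w@(mu-o["ee_pos"][:2])<0: w=-w
    a=np.degrees(np.arctan2(w[1],w[0])); L=(P-mu)@w
    print("line px",s[k],"world ang %.1f  cap_turn %.1f deg = %.3f rad"%(a,a+4,np.radians(a+4)),"len",np.ptp(L).round(4),"mu",mu.round(4), "tool-line",(yawjaw(o)[0]-a).round(1))
E
python3 -c "
from cap import *
line(.074,'w10.png')"
```

```text
t 18.95 [ 0.5134 -0.1476  0.0497] yaw -89.75 F [-0.9  0.5  8. ] T [0.05 0.22 0.28] gw 0.0398 j6 1.222
rel edge x -0.0206 y -0.1716 z 0.0317
line px [313 279  16  52 609] world ang -4.1  cap_turn -0.1 deg = -0.001 rad len 0.019 mu [ 0.5239 -0.1475] tool-line -85.7
```

```bash
python3 -m creep '[[[-1,0,0],[-0.0003,0,0],0.2],[[-1,0,0],[-0.0003,0,0],0.2],[[-1,0,0],[-0.0002,0,0],0.2],[[-1,0,0],[-0.0002,0,0],0.2],[[-1,0,0],[-0.0002,0,0],0.2],[[-1,0,0],[-0.0002,0,0],0.2],[[-1,0,0],[-0.0002,0,0],0.2],[[-1,0,0],[-0.0002,0,0],0.2]]'
python3 -m creep '[[[-1,0,0],[-0.0002,0,0],0.2],[[-1,0,0],[-0.0002,0,0],0.2],[[-1,0,0],[-0.0002,0,0],0.2],[[-1,0,0],[-0.0002,0,0],0.2],[[-1,0,0],[-0.0002,0,0],0.2],[[-1,0,0],[-0.0002,0,0],0.2],[[0,0,0],[0,0,0],0.2],[[0,0,0],[0,0,0],0.2]]'
python3 -c "
from cap import *
line(.077,'w11.png')"
```

```text
t: 19.67
ee_pos: [0.5136, -0.1482, 0.0513]
tool_rot: [0.251, 0.661, -0.25, 0.662]
force: [1.4, -1.2, 3.7]
gripper_width: 0.0396
t: 20.33
ee_pos: [0.5141, -0.1484, 0.0525]
tool_rot: [0.037, 0.705, -0.037, 0.707]
force: [4.9, -1.7, 4.1]
gripper_width: 0.0395
t 20.33 [ 0.5141 -0.1484  0.0525] yaw -5.97 F [ 4.9 -1.7  4.1] T [-0.35 -0.67  0.  ] gw 0.0395 j6 -0.241
rel edge x -0.0199 y -0.1723 z 0.0345
line px [314 279  16  52 614] world ang 79.3  cap_turn 83.3 deg = 1.455 rad len 0.019 mu [ 0.516  -0.1372] tool-line -85.3
```

View pics/w11.png

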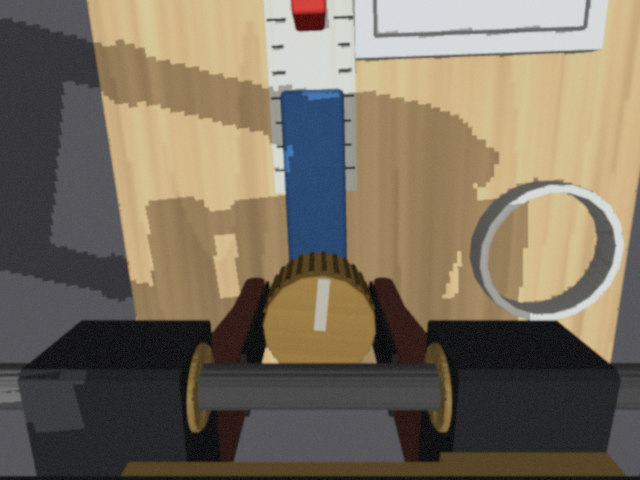

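```bash
python3 -m creep '[[[-1.1,0,0],[-0.0002,0,0.0005],0.2],[[0,0,0],[0,0,0],0.2],[[0,0,0],[0,0,0],0.2],[[0,0,0],[0,0,0],0.2],[[0,0,0],[0,0,0],0.2]]'
python3 - <<'E'
from cap import *
line(.077,'w12.png'); print(get_obs()["qvel"].round(3))
a=cv2.imread("pics/w12.png"); cv2.imwrite("pics/w12c.png",cv2.resize(a[0:220,230:450],None,fx=2.7,fy=2.7,interpolation=cv2.INTER_CUBIC))
d=img("side"); save(d,"s12.png"); cv2.imwrite('pics/s12c.png',cv2.resize(cv2.cvtColor(d["color"],cv2.COLOR_RGB2BGR)[190:330,250:410],None,fx=4.5,fy=4,interpolation=cv2.INTER_CUBIC))
E
```

```text
t: 20.8
ee_pos: [0.5141, -0.1484, 0.0526]
tool_rot: [-0.003, 0.706, 0.003, 0.708]
force: [3.8, -1.2, 6.5]
gripper_width: 0.0396
t 20.8 [ 0.5141 -0.1484  0.0526] yaw 0.47 F [ 3.8 -1.2  6.5] T [-0.3  -0.46  0.06] gw 0.0396 j6 -0.353
rel edge x -0.0198 y -0.1723 z 0.0346
line px [314 279  16  52 615] world ang 85.8  cap_turn 89.8 deg = 1.567 rad len 0.019 mu [ 0.5149 -0.1371] tool-line -85.3
[ 0.001 -0.     0.    -0.     0.001  0.001]
```

View pics/w12c.png

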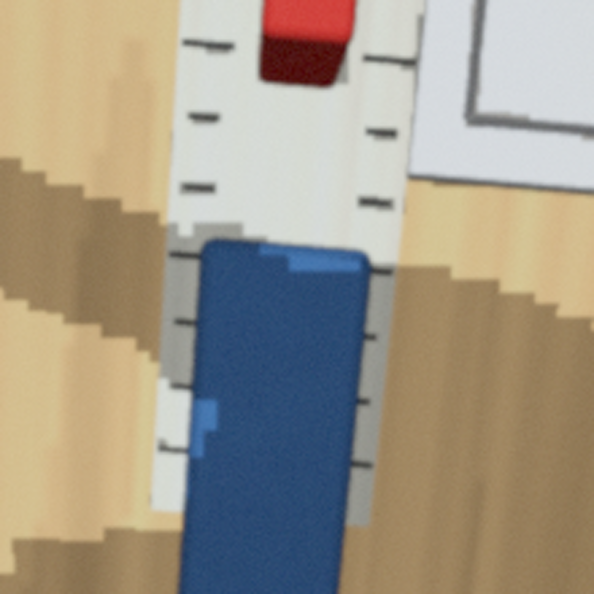

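View pics/s12.png

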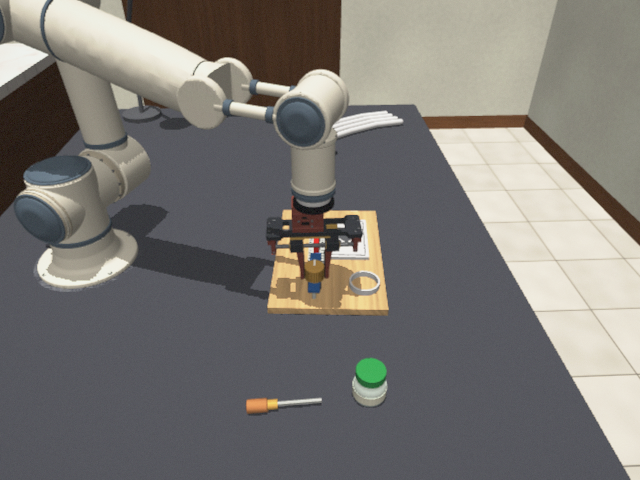

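```bash
python3 -c "
from plant import job
print(job.finish_job())"
```

```text
the job is handed in; nothing more can be done
None
```

The job is handed in at about 21 s of the 67 s limit. No verdict came back, so the results below are from my own checks.

**What I did:**
- I gripped the straightedge by its rib and set it flat on the board about 75 mm in front of the plaque edge. Then I slid it in until it met the plaque, pressing with up to 18 N.
- I screwed the cap clockwise to its stop in one grip. The stop showed as a rise to about 0.3 N m; the fingers then slipped on the cap by a few degrees. The white line read −0.001 rad there.
- I backed the cap off a quarter turn and stopped with it still gripped.

**Last checks:**
- **Cap:** the white line gives a cap angle of 1.567 rad, and the joint speeds are about zero. The finger width is 39.6 mm on the 40 mm cap, with the grip set to 20 N.
- **Straightedge:** the last wrist picture shows no visible gap to the plaque, the two parallel, and the straightedge's end under the strap where the pad sits.
- **Bystanders:** the bracelet, jar and graver appear unmoved in the side picture.

**Not confirmed:**
- I could not measure the pad's contact force. I inferred it from the cap being seated.
- My first camera estimate of the plaque edge was 1 to 2 mm off from where contact actually occurred. I trusted the contact and the pictures instead.

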